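# Lock the key machine's spindle and hold its keyed collar home

## Robot

A 6-joint arm with a two-finger parallel gripper is mounted at the origin on the work surface. World frame = base frame: x ahead of the robot, y to its left, z up, the work surface at z = 0. Lengths are in m, angles in rad, forces in N, time in s.
With the tool pointing down it reaches from about 0.15 to 0.775 m from the base axis. Payload 6.1 kg.
Tool frame: the origin (TCP) lies midway between the tips of the shut fingers; the grasp point (between the pads) lies 19 mm behind it; z points along the fingers, y is the line along which they close (so a half turn about z gives the same grasp; the last joint's range is limited). The gripper opens to 85 mm and grips with 20 to 120 N. Pads are 22 mm wide; open, the fingers measure 114 mm over their backs; the gripper's body (76 mm by 85 mm) begins 54 mm behind the grasp point. The pads swing forward as they close: fully open they stand 13 mm farther back than shut.
Start: joints at [1.327, 0.126, -0.04, 1.405, 0, 1.571], TCP at [0.127, 0.509, 0.204] pointing down, gripper open.
Joint ranges: [-2.72, 2.72], [-0.95, 1.95], [-1.27, 1.35], [-1.78, 2.02], [-1.46, 1.47], [-3.14, 3.14]. Speed limits (rad/s): [2.39, 2.39, 3.01, 3.14, 3.14, 3.14].

## Interface

Orientations are given as [roll, pitch, yaw] about the fixed x, y, z axes, in that order (R = Rz(yaw) Ry(pitch) Rx(roll)).
In Python, from bench import * gives the robot as it stands.
- The arm moves only by the shell command python3 -m jog 'ROWS'. ROWS is JSON, a list of rows, each a list of 5 numbers: the shift along the tool's x, y, z in m, then the turn about the tool's z in degrees, then the closure, from -1 (fully open) to 1 (shut). In form: [[tx, ty, tz, roll, claw], ...]. A call has 1 to 12 rows; each row is the pose to reach, as a shift and turn from the pose commanded when the call began, along the tool's axes at that moment; what a row does not reach only later rows make up. A row lasts 1/8 s, in which the tool goes at most 62.5 mm and 10.7 degrees, less where a joint would pass 70% of its speed; a pose out of reach is approached as far as the arm can. A call with a gripper value outside its range is refused whole. The fingers move at their own pace and stop on an object; the grip force is fixed at half the most. Time passes only in rows, so rows that repeat a pose let the fingers close. It gives the time, the measured TCP pose, the force, the opening and the grip force at its end, in the units of the state.
- sense(): the state, without advancing time (a new reading comes with each control period).
- read_camera(name): name is "side" or "top"; returns a dict with "image" (400x640x3 uint8, blue, green, red), "fx", "fy", "cx", "cy" (pixels), "dist" ([k1, k2, p1, p2, k3] as OpenCV has them; the pictures are not rectified), "R" (3x3) and "t" (3): a world point X has camera coordinates R X + t. Camera axes: x right, y down, z forward; pixel columns grow to the right and rows downward; lengths in m; the calibration is good to about 2 mm. A picture is of the moment at which its call begins. There is no depth.
- finish_job(): hands the job in; it is judged then, once.
Trained networks look in the newest picture that a camera, given by its name, has taken for a name from the list of things; names that differ only in an ending like _2 or _b are one class to them, and where a whole thing is asked for, a point or a joint stands for the part that bears it (a point fixed in the world has none). Each returns a list of dicts, best first, with "conf" (0 to 1); they miss things now and then, are a little off and sometimes report something else, mostly with a low value. They report only what shows in the picture. A call takes as long as a camera call. They do not tell look-alikes from the thing itself.
- boxes_of(query, camera): "at" ([x, y, z] in m, in the coordinates of the camera as it stood for that picture, good to about 4 mm: the middle of the surface that is visible of it).
The state is a dict: "time": time; "qpos": joint angles; "dq": joint speeds; "effort": joint torques, N m; "eef_pos": TCP position; "tool_rot": TCP orientation; "ft_force": force on the tool from outside, world axes, zero at the start; "wrist_torque": the same for the moment, N m; "grip_width": finger opening in m; "grip_force": force on a finger pad.
Only numpy, scipy, OpenCV 4.12 (cv2) and the standard library are available. Lean on these libraries where they do the work, as an engineer would, in place of code of your own. Each camera call takes 0.05 s, during which the arm holds its last target. There are 200 camera calls.

## Task

Turn the key machine's lock ring clockwise until its red pointer stands at the red mark on the deck. Then set the knurled collar over the upright spindle, turn it until its hidden keyways drop over the cross pin, and push it fully home against the spring washer. Finish while still holding it pushed down with the gripper, and leave the tin, screwdriver and brush alone.

Things in the scene. Friction and masses are not known exactly. Their poses are not given: they have to be found in the camera images.
- machine: key-cutting machine's low grey deck, fixed to the bench at an unknown place and yaw (within 0.3 rad). Origin on the bench. Its deck, 55 mm high, spans x -100 to +170 mm and y -155 to +155 mm of its frame; a blue hood 100 mm high covers x +98 to +168 mm, a key vice 16 mm high stands at (62, 0) mm. The lock ring stands at (0, +75) mm, the spindle at (0, -75) mm, z is up
- seat (a point): centre of the fixed steel shoulder (68 mm across, top 65 mm above the bench) on the spindle's axis; axes as the machine's. The collar's underside meets it when fully home. The brass spring washer lies round the spindle's foot
- spindle_tip (a point): top of the upright aluminium spindle, on its axis, 31 mm above the seat; 20 mm in diameter, tapered over its last 5 mm. A level brass pin, 6 mm thick and 34 mm long end to end, goes straight across it, the pin's upper side 17 mm above the seat. The pin's direction is not listed: any angle, visible while the spindle is bare
- collar: loose round aluminium collar, 0.14 to 0.24 kg, standing on the blue mat with its open end down. Origin at the centre of its underside, z up. 48 mm high. Inside is a blind bore 34 mm deep, 23 mm wide, with four keyways 10 mm wide over its whole depth, along +x, -x, +y and -y (a quarter turn repeats); they cannot be seen from outside
- collar_cap (a point): middle of the collar's knurled cap, on its axis, 41 mm above the underside: the place to grip. The cap is 56 mm across and 14 mm high (upper 14 mm of the collar), with a blue disc on top; the plain skirt below is about 48 mm across. Keyways out of line, the collar rests on the pin with its underside 17 mm above the seat; in line, it drops to the washer (6 mm above the seat)
- lock (a joint): angle in rad of the dark knurled lock ring, which turns on the deck: grows clockwise seen from above, 0 = red pointer at the white mark (the machine's -x side), 1.2 = pointer at the red mark (locked), stop at 1.6. It is stiff (0.08 N m) and stays where it is left
- lock_grip (a point): centre of the lock ring's top face, on its axis, 85 mm above the bench. The ring is a plain cylinder 52 mm across and 26 mm high; grip it across any diameter, from above
- washer (a joint): how far in m the brass spring washer round the spindle's foot is pressed down: 0 = up (its top 6 mm above the seat), 0.006 = level with the seat, collar fully home. The spring pushes up with 4 N at 0 and 13 N at 0.006, so that a collar let go rises
- tin: bystander: small green closed tin, 44 mm across, 55 mm high, on the blue mat; origin at the centre of its underside
- screwdriver: bystander: screwdriver with red handle lying on the bench to the right of the machine; origin under it, handle to its -x
- brush: bystander: yellow-handled brush lying on the bench beyond the screwdriver, to the right of the machine; origin under it, handle to its -x
Things that resemble listed ones, but are neither listed nor needed, are in the scene too. What is shaped like the collar but orange is not meant.

How it is judged:
By the outcome, as a careful person would: the job done as asked, in the order asked, and still so for the second after the job is handed in, while the arm keeps its last pose, push and grip.
It also fails if it takes over 58 s, if anything falls off the work surface, if the arm or the gripper's body presses on something with over 40 N, if the wrist force passes 120 N, or if a joint passes its speed limit or range.

## Working session

There is one attempt and no reset: what is moved stays moved. The work goes in short steps, Python scripts to look and compute and a shell command to move; the robot and the scene stay as the last step left them, time stands still between calls to the robot, and variables do not carry over. Pictures are saved under pics/ and viewed, at most 10 in all, crops included, and the job is handed in when it is done.

```bash
mkdir -p pics
cat > h.py <<'E'
from bench import *
import numpy as np, cv2
def cam(n):
    c=read_camera(n); c['R']=np.array(c['R']); c['t']=np.array(c['t']); c['K']=np.array([[c['fx'],0,c['cx']],[0,c['fy'],c['cy']],[0,0,1.]]); return c
def w2p(c,X):
    return cv2.projectPoints(np.float64(X).reshape(-1,3),cv2.Rodrigues(c['R'])[0],c['t'],c['K'],np.float64(c['dist']))[0].reshape(-1,2)
def p2w(c,uv,z):
    n=cv2.undistortPoints(np.float64(uv).reshape(-1,1,2),c['K'],np.float64(c['dist'])).reshape(-1,2)
    d=np.c_[n,np.ones(len(n))]@c['R']; o=-c['R'].T@c['t']
    return o+d*((z-o[2])/d[:,2])[:,None]
def find(c,n,q):
    return [(np.round(c['R'].T@(np.array(b['at'])-c['t']),3).tolist(),round(b['conf'],2)) for b in boxes_of(q,n)]
E
python3 - <<'E'
from h import *
s=sense();print(s['eef_pos'],s['tool_rot'],s['time'])
for n in('top','side'):
    c=cam(n);cv2.imwrite(f'pics/{n}0.png',c['image']);print(n,-c['R'].T@c['t'])
    for q in['machine','collar','collar_cap','lock','lock_grip','spindle_tip','washer','tin','screwdriver','brush']:
        r=find(c,n,q);print(q,[(a,f,w2p(c,a).round().tolist()[0]) for a,f in r[:4]])
E
```

```text
[0.12662411 0.50902825 0.2037309 ] [-3.13999876e+00  1.28327731e-05  2.89771927e+00] 0.0
top [ 0.51715735 -0.05984528  1.31444588]
machine [([0.519, -0.032, 0.057], 0.94, [289.0, 245.0])]
collar [([0.625, 0.275, 0.046], 0.92, [170.0, 201.0]), ([0.795, 0.31, 0.051], 0.71, [159.0, 135.0]), ([0.776, 0.192, 0.047], 0.59, [205.0, 144.0])]
collar_cap [([0.624, 0.274, 0.044], 0.83, [171.0, 202.0]), ([0.527, 0.26, 0.052], 0.83, [174.0, 240.0]), ([0.794, 0.308, 0.05], 0.62, [160.0, 136.0]), ([0.78, 0.193, 0.049], 0.6, [204.0, 142.0])]
lock [([0.499, 0.05, 0.086], 0.76, [256.0, 253.0])]
lock_grip [([0.496, 0.048, 0.084], 0.89, [257.0, 254.0])]
spindle_tip [([0.522, -0.033, 0.058], 0.73, [290.0, 244.0])]
washer [([0.47, -0.099, 0.074], 0.51, [316.0, 265.0])]
tin [([0.453, 0.31, 0.055], 0.74, [153.0, 269.0])]
screwdriver [([0.467, -0.371, 0.02], 0.82, [420.0, 267.0])]
brush [([0.541, -0.446, 0.019], 0.83, [448.0, 239.0]), ([0.469, -0.098, 0.077], 0.22, [316.0, 265.0])]
side [ 0.33414665 -0.91895544  0.72410065]
machine [([0.509, -0.108, 0.053], 0.62, [278.0, 233.0])]
collar [([0.624, 0.262, 0.04], 0.82, [283.0, 163.0]), ([0.771, 0.184, 0.042], 0.69, [332.0, 166.0]), ([0.782, 0.299, 0.036], 0.63, [323.0, 152.0]), ([0.528, 0.247, 0.039], 0.5, [256.0, 171.0])]
collar_cap [([0.623, 0.261, 0.036], 0.77, [282.0, 164.0]), ([0.773, 0.179, 0.037], 0.72, [333.0, 168.0]), ([0.785, 0.294, 0.039], 0.66, [324.0, 151.0]), ([0.528, 0.24, 0.042], 0.5, [256.0, 171.0])]
lock [([0.492, 0.039, 0.081], 0.59, [258.0, 195.0]), ([0.508, -0.104, 0.055], 0.39, [277.0, 232.0])]
lock_grip [([0.498, 0.04, 0.086], 0.8, [260.0, 193.0])]
spindle_tip [([0.51, -0.109, 0.057], 0.63, [278.0, 232.0])]
washer [([0.463, -0.109, 0.067], 0.61, [260.0, 233.0])]
tin [([0.449, 0.301, 0.039], 0.49, [229.0, 167.0])]
screwdriver [([0.461, -0.379, 0.018], 0.8, [290.0, 329.0])]
brush [([0.535, -0.455, 0.016], 0.66, [337.0, 349.0])]
```

Run:
```python
import cv2
a=cv2.imread('pics/top0.png')[110:310,120:360]
cv2.imwrite('pics/c1.png',cv2.resize(a,(720,600),interpolation=cv2.INTER_CUBIC))
a=cv2.imread('pics/side0.png')[130:280,200:360]
cv2.imwrite('pics/c2.png',cv2.resize(a,(640,600),interpolation=cv2.INTER_CUBIC))
```

```text
(no output)
```

View pics/c1.png

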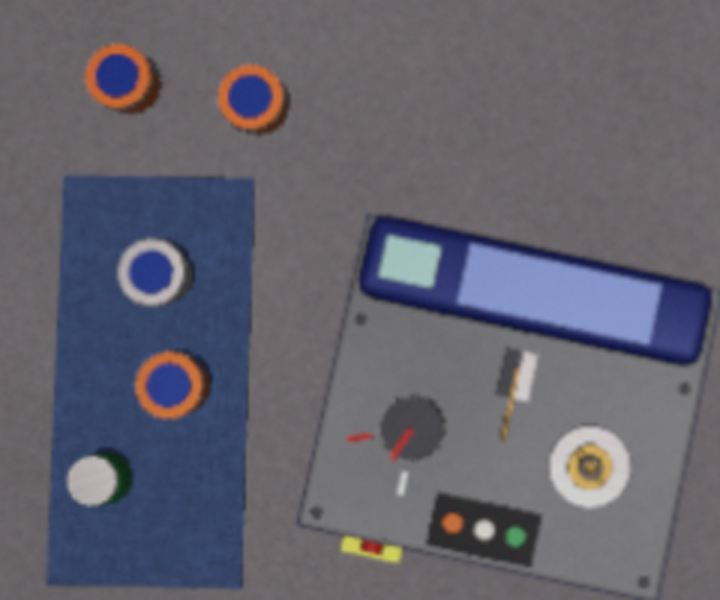

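View pics/c2.png

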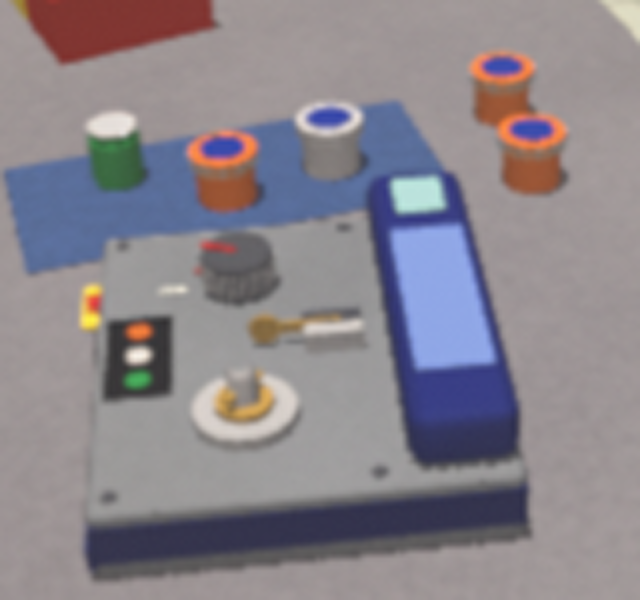

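The views agree. Of the collar-shaped things, the silver one at top (171,201) / side (282,163) is on the mat. The orange ones are at top (176,238), (159,135) and (204,142). The silver one is the collar, because it is the only aluminium one. The red pointer at top (253,261) stands between the white mark (254,271) and the red mark (240,256). Next I'll refine the poses.

```bash
cat >> h.py <<'E'
def avg(n,k=6):
    cs=[cam(n) for _ in range(k)]; c=cs[0]; c['image']=np.mean([x['image'] for x in cs],0).astype(np.uint8); return c
def ortho(c,cx,cy,z,half,px):   # up = +x, left = +y
    v,u=np.mgrid[0:px,0:px]; m=2*half/px
    X=np.stack([cx+half-(v+.5)*m, cy+half-(u+.5)*m, np.full(u.shape,z)],-1).reshape(-1,3)
    p=w2p(c,X).astype(np.float32).reshape(px,px,2)
    return cv2.remap(c['image'],p[...,0],p[...,1],cv2.INTER_CUBIC)
E
python3 - <<'E'
from h import *
T=avg('top');S=avg('side')
cv2.imwrite('pics/T.png',T['image']);cv2.imwrite('pics/S.png',S['image'])
P=[ortho(T,.469,-.098,.079,.03,400),ortho(S,.469,-.098,.079,.03,400)]
Q=[ortho(T,.497,.05,.085,.05,300),ortho(T,.625,.275,.048,.05,300)]
cv2.imwrite('pics/d.png',np.hstack(P));cv2.imwrite('pics/e.png',np.hstack(Q))
# centres
h=cv2.cvtColor(T['image'],cv2.COLOR_BGR2HSV);g=h[...,2].astype(int);sat=h[...,1].astype(int)
def comp(mask,uv,rad,z,nm):
    m=np.zeros(mask.shape,np.uint8);cv2.circle(m,tuple(map(int,uv)),rad,1,-1)
    ys,xs=np.nonzero(mask&(m>0)); pts=np.c_[xs,ys].astype(np.float32)
    (c,r)=cv2.minEnclosingCircle(cv2.convexHull(pts)); mo=pts.mean(0)
    hull=cv2.convexHull(pts);M=cv2.moments(hull);hc=(M['m10']/M['m00'],M['m01']/M['m00'])
    print(nm,len(pts),'hull c',np.round(hc,2),'area',M['m00'],p2w(T,[hc],z)[0].round(4),'mec',p2w(T,[c],z)[0].round(4),r)
comp((g>150)&(sat<60),(316.5,265.3),17,.065,'seat')
comp((g<85),(257.5,252.5),14,.085,'ring')
comp((g>140)&(sat<70),(170.7,200.7),15,.048,'collar rim')
comp((sat>140)&(h[...,0]>105)&(h[...,0]<128)&(h[...,2]>100),(170.7,200.7),10,.048,'collar disc')
print('sampling',[h[int(y),int(x)].tolist() for x,y in[(316,255),(307,265),(257,255),(265,255),(160,201),(171,201)]])
print(T['fx'],w2p(T,[.469,-.098,.065]),w2p(T,[.469,-.132,.065]))
E
```

```text
seat 412 hull c [316.13 265.3 ] area 560.0 [ 0.469  -0.0996  0.065 ] mec [ 0.469  -0.0999  0.065 ] 13.73229694366455
ring 299 hull c [257.18 251.96] area 322.5 [0.5004 0.0464 0.085 ] mec [0.5005 0.0467 0.085 ] 10.724308967590332
collar rim 199 hull c [169.88 200.31] area 340.0 [0.6277 0.2756 0.048 ] mec [0.6275 0.2759 0.048 ] 10.760497093200684
collar disc 131 hull c [170.   200.23] area 116.0 [0.6279 0.2753 0.048 ] mec [0.6282 0.2754 0.048 ] 6.351498126983643
sampling [[0, 8, 204], [0, 4, 203], [177, 76, 97], [126, 17, 76], [168, 8, 168], [114, 176, 132]]
496.86580150364927 [[315.47360801 265.29935492]] [[329.06080347 265.47100421]]
```

View pics/d.png

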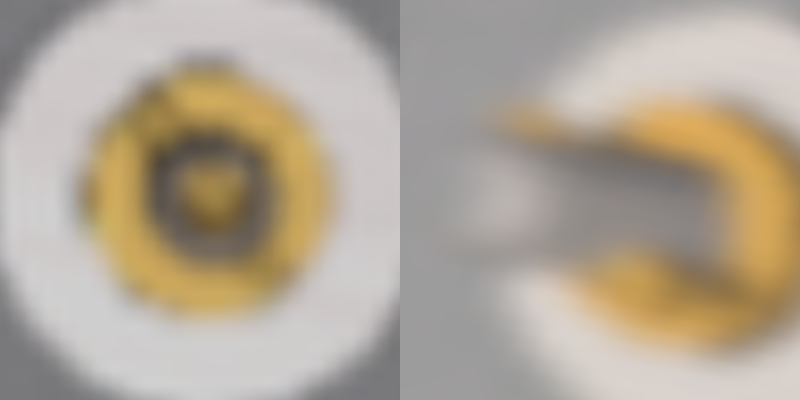

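View pics/e.png

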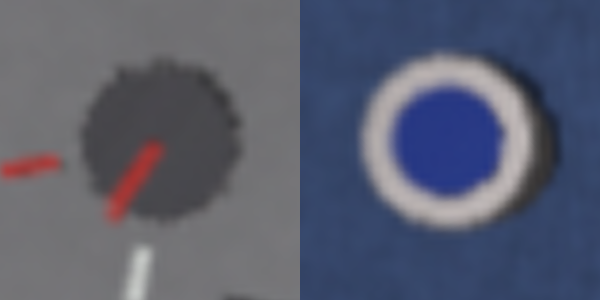

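The top rectified crop shows the pin running from upper left (152,98) to lower right (270,272), and the side crop agrees, so its direction is about 35° in world axes. The ring's pointer stands at about 0.38 rad. The right panel confirms that the silver collar on the mat is the one meant. Next I'll fly over to the ring and measure the angles in code.

```bash
python3 - <<'E'
from h import *
T=cam('top');T['image']=cv2.imread('pics/T.png')
rc=np.array([.5003,.0465]);sc=np.array([.469,-.0997]);d=rc-sc;print('yaw',np.arctan2(-d[0],d[1]),np.hypot(*d))
h=cv2.cvtColor(T['image'],cv2.COLOR_BGR2HSV).astype(int)
red=((h[...,0]>170)|(h[...,0]<8))&(h[...,1]>110)
def dirn(mask,z,nm):
    ys,xs=np.nonzero(mask);w=p2w(T,np.c_[xs,ys],z)[:,:2];m=w.mean(0);v=m-rc
    u=np.linalg.svd(w-m)[2][0];u*=np.sign(u@v);print(nm,len(w),'radial',np.degrees(np.arctan2(v[1],v[0])),'axis',np.degrees(np.arctan2(u[1],u[0])),np.hypot(*v))
box=np.zeros(red.shape,bool)
b=box.copy();b[246:268,247:262]=1;dirn(red&b,.085,'pointer')
b=box.copy();b[250:262,233:244]=1;dirn(red&b,.055,'redmark')
b=box.copy();b[266:276,249:259]=1;dirn((h[...,2]>150)&b,.055,'white')
E
python3 -m jog '[[-0.04,-0.03,0,0,-1],[-0.09,-0.07,0,0,-1],[-0.14,-0.106,0,0,-1],[-0.19,-0.144,0,0,-1],[-0.24,-0.18,0,0,-1],[-0.29,-0.22,0,0,-1],[-0.34,-0.257,0,0,-1],[-0.39,-0.295,0,0,-1],[-0.44,-0.333,0,0,-1],[-0.474,-0.3586,0.02,0,-1],[-0.474,-0.3586,0.06,0,-1],[-0.474,-0.3586,0.07,0,-1]]'
```

```text
yaw -0.21090647845778893 0.14951297602549418
pointer 28 radial 146.17514599999512 axis 147.40332520385078 0.01495510382433606
redmark 12 radial 101.43659577932111 axis 97.83334135160099 0.04857724327259994
white 21 radial 167.6404372125499 axis 168.25693554498227 0.04809012109585008
time: 3.25
eef_pos: [0.4987, 0.0463, 0.1321]
tool_rot: [-3.14, -0.004, 2.897]
ft_force: [-1.1, 0.5, 0.9]
grip_width: 0.0854
grip_force: 0.0
```

```bash
python3 -m jog '[[0,0,0.04,0,-1],[0,0,0.065,0,-1],[0,0,0.077,0,-1],[0,0,0.077,0,-1],[0,0,0.077,0,0.2],[0,0,0.077,0,1],[0,0,0.077,0,1],[0,0,0.077,0,1],[0,0,0.077,0,1],[0,0,0.077,0,1],[0,0,0.077,0,1]]'
```

```text
time: 4.62
eef_pos: [0.5008, 0.047, 0.0582]
tool_rot: [3.141, 0.001, 2.898]
ft_force: [0.2, -0.4, 6.0]
grip_width: -0.0001
grip_force: 2.9
```

The grip closed to zero width, so I need to look.

Run:
```python
from h import *
s=sense();print(s['eef_pos'],s['grip_width'],s['grip_force'],s['time'],s['qpos'])
a=cam('side');b=cam('top')
A=cv2.resize(a['image'][130:260,190:320],(400,400),interpolation=2);B=cv2.resize(b['image'][190:300,200:310],(400,400),interpolation=2)
cv2.imwrite('pics/f.png',np.hstack([A,B]));print(w2p(a,s['eef_pos']),w2p(b,s['eef_pos']))
```

```text
[0.50076743 0.04703187 0.05823541] -0.00014661721475310084 2.880574823907409 4.625 [ 9.37223605e-02  1.25444652e-01 -3.64266217e-01  1.07959719e+00
 -1.20891693e-04  3.37574326e-01]
[[260.78940906 199.93955693]] [[257.86646947 251.68614937]]
```

View pics/f.png

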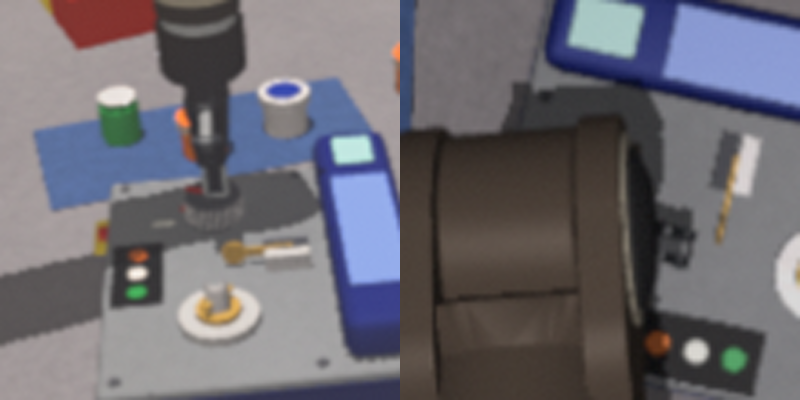

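Run:
```python
from h import *
s=sense();print(s['wrist_torque'],s['ft_force'])
a=avg('side',6)
im=(255*(a['image']/255.)**.5).astype(np.uint8)
def o(p): return tuple(int(round(v)) for v in ((p[0]-235)*12,(p[1]-165)*12))
A=cv2.resize(im[165:215,235:285],(600,600),interpolation=cv2.INTER_CUBIC)
for z,col in((.085,(0,255,0)),(.059,(255,255,0))):
    for th in np.arange(0,360,20):
        cv2.circle(A,o(w2p(a,[.5003+.026*np.cos(np.radians(th)),.0465+.026*np.sin(np.radians(th)),z])[0]),2,col,-1)
cv2.circle(A,o(w2p(a,s['eef_pos'])[0]),4,(0,0,255),-1)
cv2.imwrite('pics/g.png',A)
```

```text
[-0.07883873  0.03886179 -0.01907179] [-0.30587491 -0.53538688  6.45482349]
```

View pics/g.png

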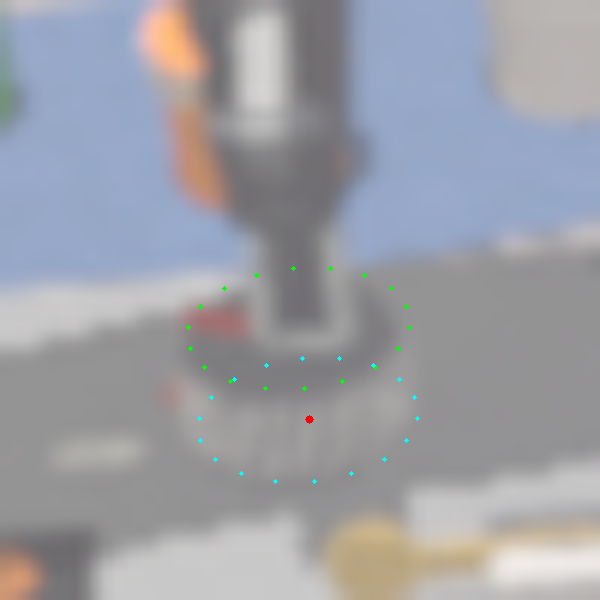

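The fingers are shut on top of the ring: tips at crop (300,345), which is the ring top's centre at z≈0.085, while the reported TCP z is 0.058. The real tips are therefore about 27 mm higher than reported here. I'll open and go lower, watching the force.

```bash
python3 -m jog '[[0,0,-0.004,0,-1],[0,0,-0.004,0,-1],[0,0,-0.004,0,-1],[0,0,-0.004,0,-1],[0,0,-0.004,0,-1],[0,0,0.005,0,-1],[0,0,0.012,0,-1],[0,0,0.018,0,-1],[0,0,0.018,0,-1]]'
python3 - <<'E'
from h import *
a=avg('side',3)
A=cv2.resize((255*(a['image']/255.)**.5).astype(np.uint8)[125:225,210:310],(600,600),interpolation=cv2.INTER_CUBIC)
cv2.imwrite('pics/i.png',A)
E
```

```text
time: 6.15
eef_pos: [0.4996, 0.047, 0.0387]
tool_rot: [-3.141, -0.001, 2.898]
ft_force: [-0.4, -0.4, 0.0]
grip_width: 0.0856
grip_force: 0.0
```

View pics/i.png

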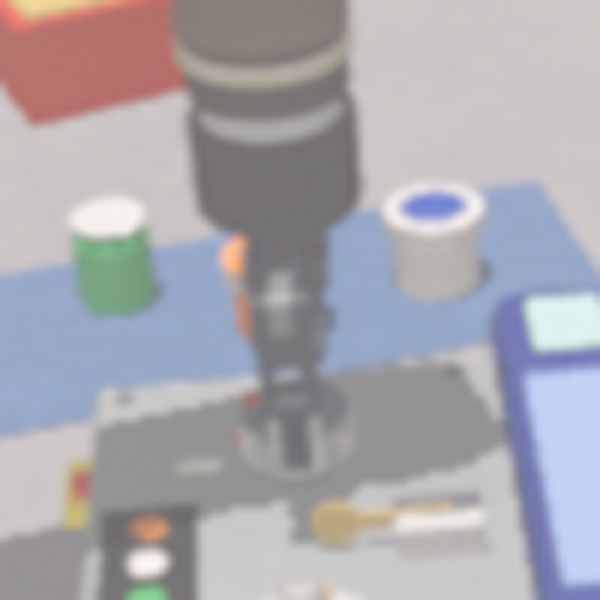

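Run:
```python
from h import *
a=cam('side')
for z in(.055,.065,.075,.085): print(z,(w2p(a,[.4996-.24*.05,.047-.97*.05,z])-[210,125])*6)
```

```text
0.055 [[301.30629845 517.39901274]]
0.065 [[299.43610159 499.73543049]]
0.075 [[297.54889093 481.8934999 ]]
0.085 [[295.64447198 463.87084786]]
```

```bash
python3 -m jog '[[0,0,0.005,0,-1],[0,0,0.009,0,-1],[0,0,0.009,0,-1],[0,0,0.009,0,0.2],[0,0,0.009,0,0.3],[0,0,0.009,0,1],[0,0,0.009,0,1],[0,0,0.009,0,1],[0,0,0.009,0,1],[0,0,0.009,0,1]]'
```

```text
time: 7.6
eef_pos: [0.5003, 0.0472, 0.031]
tool_rot: [3.141, 0.0, 2.898]
ft_force: [-2.8, 1.4, 6.0]
grip_width: 0.0508
grip_force: 62.1
```

```bash
python3 -m jog '[[0,0,0,8,1],[0,0,0,16,1],[0,0,0,24,1],[0,0,0,32,1],[0,0,0,40,1],[0,0,0,47.6,1],[0,0,0,47.6,1],[0,0,0,47.6,1],[0,0,0,47.6,1]]'
```

```text
time: 8.72
eef_pos: [0.4985, 0.0448, 0.031]
tool_rot: [-3.138, 0.003, 2.066]
ft_force: [-8.6, -8.4, 11.4]
grip_width: 0.0502
grip_force: 63.0
```

```bash
python3 -m jog '[[0,0,0,47.6,-1]]' >/dev/null; python3 -m jog '[[0,0,0,0,-1],[0,0,0,0,-1],[0,0,0,0,-1],[0,0,-0.02,0,-1],[0,0,-0.06,0,-1],[0,0,-0.12,0,-1],[0,0,-0.14,0,-1],[0,0,-0.14,0,-1]]'
python3 - <<'E'
from h import *
s=sense();y=s['tool_rot'][2];e=s['eef_pos'];d=np.array([.6278,.2755])-e[:2]
print('tx,ty',d@[np.cos(y),np.sin(y)],d@[np.sin(y),-np.cos(y)],s['qpos'])
E
```

```text
time: 9.85
eef_pos: [0.5013, 0.0472, 0.1721]
tool_rot: [3.138, 0.001, 1.88]
ft_force: [-0.2, -0.7, -0.9]
grip_width: 0.0854
grip_force: 0.0
tx,ty 0.1788977826805503 0.19003151323308187 [ 9.38907322e-02  8.38502330e-02 -1.57301909e-01  1.32602417e+00
 -3.22745081e-05  1.35499919e+00]
```

I carried the roll over into a new call by mistake, which turned the tool a further 10.7° while the gripper was letting go. I'll clear the view and measure the ring.

```bash
python3 -m jog '[[0.04,0.042,0,0,-1],[0.08,0.085,0,0,-1],[0.12,0.127,0,0,-1],[0.16,0.17,0,0,-1],[0.179,0.190,0,0,-1],[0.179,0.190,0,0,-1],[0.179,0.190,0,0,-1]]'
cat > lock.py <<'E'
from h import *
T=avg('top',6);S=avg('side',4)
rc=np.array([.5003,.0465])
h=cv2.cvtColor(T['image'],cv2.COLOR_BGR2HSV).astype(int)
red=((h[...,0]>170)|(h[...,0]<8))&(h[...,1]>110)
n,l,st,ce=cv2.connectedComponentsWithStats(red.astype(np.uint8))
for i in range(1,n):
    if 236<ce[i][1]<275 and 228<ce[i][0]<275:
        ys,xs=np.nonzero(l==i)
        for z in(.085,.055):
            w=p2w(T,np.c_[xs,ys],z)[:,:2];m=w.mean(0);v=m-rc;u=np.linalg.svd(w-m)[2][0];u*=np.sign(u@v)
            print(len(w),ce[i],z,'radial',np.degrees(np.arctan2(v[1],v[0])).round(1),'axis',np.degrees(np.arctan2(u[1],u[0])).round(1),np.hypot(*v).round(4))
P=np.hstack([ortho(T,.5,.05,.085,.06,400),ortho(S,.5,.05,.085,.06,400)])
cv2.imwrite('pics/lock_%d.png'%(sense()['time']*100),P)
s=sense();print(s['time'],s['eef_pos'])
E
python3 lock.py; ls pics
```

```text
time: 10.72
eef_pos: [0.626, 0.2747, 0.1689]
tool_rot: [-3.139, 0.001, 1.88]
ft_force: [-0.4, -0.1, 0.6]
grip_width: 0.0854
grip_force: 0.0
28 [251.14285714 253.17857143] 0.085 radial 101.9 axis 96.4 0.015
28 [251.14285714 253.17857143] 0.055 radial 101.4 axis 96.4 0.018
13 [239.38461538 255.30769231] 0.085 radial 101.4 axis 100.8 0.0443
13 [239.38461538 255.30769231] 0.055 radial 101.2 axis 100.8 0.048
11.225 [0.62679592 0.27504869 0.17080178]
S.png
T.png
c1.png
c2.png
d.png
e.png
f.png
g.png
i.png
lock_1122.png
side0.png
top0.png
```

Run:
```python
from h import *
T=avg('top',8);new=T['image'].copy();old=cv2.imread('pics/T.png')
def rb(im,box,z):
    im=im.astype(float);r=np.clip(im[...,2]-np.maximum(im[...,0],im[...,1])-15,0,None)
    m=np.zeros(r.shape);m[box[0]:box[1],box[2]:box[3]]=1;r=r*m;ys,xs=np.nonzero(r>0);w=r[ys,xs]
    P=p2w(T,np.c_[xs,ys],z)[:,:2];c=(P*w[:,None]).sum(0)/w.sum();C=((P-c)*w[:,None]).T@(P-c)/w.sum();e,v=np.linalg.eigh(C);u=v[:,1]
    if u[1]<0:u=-u
    return c,np.degrees(np.arctan2(u[1],u[0])).round(1),2*np.sqrt(3*e[1])
for nm,im,b in(('old',old,(246,268,246,262)),('new',new,(246,262,244.5,262))):
    b=tuple(int(x) for x in b);c,a,L=rb(im,b,.085);print(nm,'ptr',c.round(4),a,L)
    c2,a2,L2=rb(im,(248,262,232,244),.055);print('mark',c2.round(4),a2,L2)
    d=c2-c; print('ptr->mark',np.degrees(np.arctan2(d[1],d[0])))
# ring centre via circle fit on edge of dark top (old)
g=cv2.cvtColor(old,cv2.COLOR_BGR2GRAY)
O=cv2.resize(ortho({**T,'image':old},.5003,.0465,.085,.04,480),None,fx=1,fy=1)
G=cv2.cvtColor(O,cv2.COLOR_BGR2GRAY).astype(float);res=[]
for cx in np.arange(-3,3.1,.5):
  for cy in np.arange(-3,3.1,.5):
    th=np.radians(np.arange(0,360,4)); f=lambda r:cv2.remap(G.astype(np.float32),np.float32(240-(cy+r*np.sin(th))*6)[None],np.float32(240-(cx+r*np.cos(th))*6)[None],1)
    res.append((np.median(f(28.)-f(24.)) if 0 else np.mean(np.clip(f(28.)-f(24.),0,40)),cx,cy))
print(sorted(res)[-4:])
P=np.hstack([ortho(T,.5,.05,.085,.04,400),ortho(T,.5,.05,.055,.04,400)]);cv2.imwrite('pics/lk.png',P)
```

```text
old ptr [0.4869 0.0555] 147.4 0.027829656841389286
mark [0.4909 0.0938] 100.5 0.01976906794230436
ptr->mark 84.04665532564776
new ptr [0.4969 0.0623] 97.5 0.02878085448209415
mark [0.4909 0.0938] 100.5 0.019796157786028834
ptr->mark 100.86070642765328
[(np.float32(30.657421), np.float64(0.5), np.float64(-0.5)), (np.float32(30.770247), np.float64(-0.5), np.float64(-0.5)), (np.float32(30.958529), np.float64(0.0), np.float64(0.0)), (np.float32(31.125912), np.float64(0.0), np.float64(-0.5))]
```

View pics/lk.png

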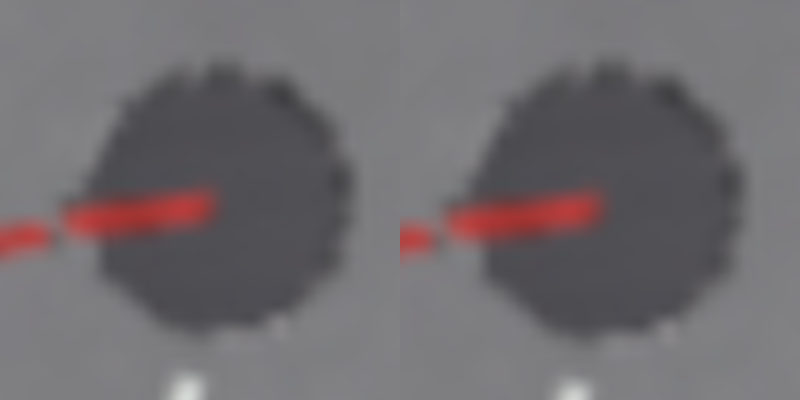

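The pointer now runs from crop (213,200) to (68,222), in line with the red mark at (25,238), so the lock is at about 1.2 and done. Next is the collar, in stages.

```bash
python3 -m jog '[[0,0,0.05,0,-1],[0,0,0.10,0,-1],[0,0,0.14,0,-1],[0,0,0.155,0,-1],[0,0,0.155,0,-1]]'
python3 - <<'E'
from h import *
a=avg('side',3);s=sense();print(s['eef_pos'],s['ft_force'])
A=cv2.resize((255*(a['image']/255.)**.5).astype(np.uint8)[105:205,230:330],(600,600),interpolation=cv2.INTER_CUBIC)
cv2.imwrite('pics/j.png',A)
y=s['tool_rot'][2];v=np.array([np.sin(y),-np.cos(y)])
for z in(0,.02,.03,.04,.05,.06,.07):
    print(z,[((w2p(a,[*(s['eef_pos'][:2]+k*.05*v),z])[0]-[230,105])*6).round().tolist() for k in(-1,1)])
E
```

```text
time: 12.25
eef_pos: [0.6264, 0.2752, 0.0151]
tool_rot: [-3.14, 0.0, 1.88]
ft_force: [0.0, -0.1, -0.1]
grip_width: 0.0855
grip_force: 0.0
[0.62816934 0.27591067 0.01779596] [0.31779828 0.14872127 0.4081077 ]
0 [[246.0, 425.0], [391.0, 370.0]]
0.02 [[243.0, 394.0], [390.0, 340.0]]
0.03 [[242.0, 379.0], [389.0, 325.0]]
0.04 [[241.0, 363.0], [389.0, 310.0]]
0.05 [[239.0, 348.0], [388.0, 294.0]]
0.06 [[238.0, 332.0], [387.0, 279.0]]
0.07 [[237.0, 316.0], [387.0, 263.0]]
```

View pics/j.png

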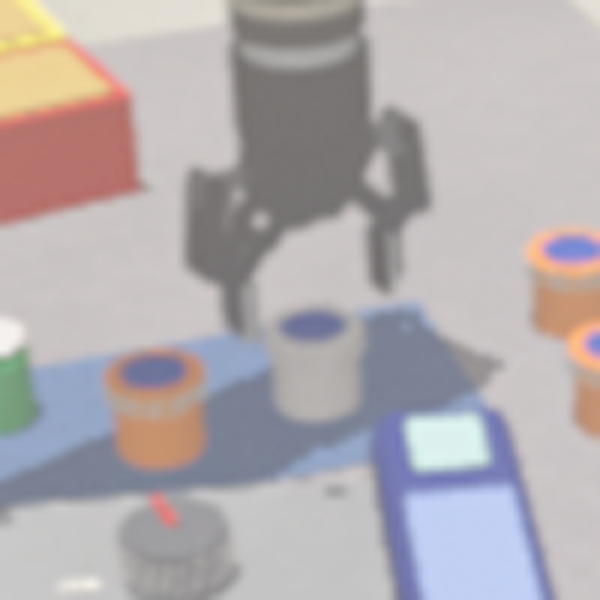

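The open fingertips at crop (237,335) and (385,288) are at z≈0.056, which confirms the constant 27 mm offset. They straddle the silver collar. I'll descend 26 mm and grip.

```bash
python3 -m jog '[[0,0,0.012,0,-1],[0,0,0.02,0,-1],[0,0,0.026,0,-1],[0,0,0.026,0,-1],[0,0,0.026,0,0.2],[0,0,0.026,0,1],[0,0,0.026,0,1],[0,0,0.026,0,1],[0,0,0.026,0,1],[0,0,0.026,0,1]]'
```

```text
time: 13.65
eef_pos: [0.6273, 0.2755, -0.0097]
tool_rot: [3.14, -0.0, 1.88]
ft_force: [-0.1, 0.4, 5.6]
grip_width: 0.0544
grip_force: 63.4
```

```bash
python3 -m jog '[[0,0,-0.03,0,1],[0,0,-0.08,0,1],[0,0,-0.13,0,1],[0,0,-0.14,0,1],[-0.04,-0.034,-0.14,0,1],[-0.08,-0.068,-0.14,0,1],[-0.12,-0.103,-0.14,0,1],[-0.16,-0.137,-0.14,0,1],[-0.20,-0.171,-0.14,0,1],[-0.24,-0.206,-0.14,0,1],[-0.28,-0.24,-0.14,0,1],[-0.309,-0.265,-0.14,0,1]]'
python3 -m jog '[[0,0,0,0,1],[0,0,0,0,1],[0,0,0,0,1]]'
python3 - <<'E'
from h import *
s=sense();y=s['tool_rot'][2];e=s['eef_pos'];d=np.array([.469,-.0997])-e[:2]
print('tx,ty',d@[np.cos(y),np.sin(y)],d@[np.sin(y),-np.cos(y)],s['ft_force'])
T=avg('top',3);S=avg('side',3)
h=cv2.cvtColor(T['image'],cv2.COLOR_BGR2HSV).astype(int)
print(find(T,'top','collar'),find(S,'side','collar'))
cv2.imwrite('pics/k.png',cv2.resize(S['image'][150:270,200:320],(600,600),interpolation=2))
m=((h[...,0]>105)&(h[...,0]<128)&(h[...,1]>140));
E
```

```text
time: 15.15
eef_pos: [0.4661, -0.1011, 0.1279]
tool_rot: [-3.139, -0.001, 1.878]
ft_force: [0.3, 0.8, -2.2]
grip_width: 0.0548
grip_force: 63.9
time: 15.52
eef_pos: [0.4683, -0.0987, 0.1289]
tool_rot: [-3.141, -0.001, 1.881]
ft_force: [-0.7, -0.4, -2.1]
grip_width: 0.0544
grip_force: 63.9
tx,ty -0.0011250018557593174 0.0003619745855335058 [-0.71382939 -0.4059547  -2.11366648]
[([0.778, 0.193, 0.047], 0.95), ([0.795, 0.309, 0.049], 0.81), ([0.528, 0.251, 0.049], 0.72)] [([0.469, -0.113, 0.182], 0.88), ([0.77, 0.183, 0.042], 0.8), ([0.785, 0.298, 0.039], 0.79), ([0.519, -0.119, 0.056], 0.49), ([0.532, 0.239, 0.009], 0.48), ([0.465, -0.108, 0.068], 0.48)]
```

```bash
python3 -m jog '[[-0.001,0,0.02,0,1],[-0.001,0,0.035,0,1],[-0.001,0,0.042,0,1],[-0.001,0,0.046,0,1],[-0.001,0,0.050,0,1],[-0.001,0,0.050,0,1],[-0.001,0,0.050,0,1]]'
```

```text
time: 16.8
eef_pos: [0.4687, -0.1006, 0.0798]
tool_rot: [3.141, 0.0, 1.88]
ft_force: [-0.1, 1.0, -1.0]
grip_width: 0.0545
grip_force: 63.9
```

```bash
python3 -m jog '[[0,0,0.003,0,1],[0,0,0.006,0,1],[0,0,0.008,0,1],[0,0,0.009,0,1],[0,0,0.010,0,1],[0,0,0.010,0,1]]'
```

```text
time: 17.55
eef_pos: [0.4688, -0.101, 0.0715]
tool_rot: [3.14, 0.002, 1.879]
ft_force: [-5.4, -0.4, 14.7]
grip_width: 0.0545
grip_force: 65.3
```

```bash
python3 -m jog '[[0,0,0,4,1],[0,0,0,8,1],[0,0,0,12,1],[0,0,0,12,1]]';python3 -m jog '[[0,0,0,4,1],[0,0,0,8,1],[0,0,0,10,1],[0,0,0,10,1]]'
```

```text
time: 18.05
eef_pos: [0.4695, -0.1011, 0.0716]
tool_rot: [3.139, 0.002, 1.669]
ft_force: [-2.7, -0.3, 11.8]
grip_width: 0.054
grip_force: 65.0
time: 18.55
eef_pos: [0.4693, -0.1011, 0.0714]
tool_rot: [3.139, 0.001, 1.495]
ft_force: [-3.0, -0.1, 10.6]
grip_width: 0.0545
grip_force: 64.9
```

```bash
python3 -c "
from h import *
s=sense();print(s['wrist_torque'],s['ft_force'],s['eef_pos'])"
```

```text
[-0.11447115  0.86804224  0.04426933] [-3.02359492 -0.10141855 10.63947102] [ 0.46926462 -0.10105977  0.07137873]
```

```bash
python3 -m jog '[[0,0,0,4,1],[0,0,0,8,1],[0,0,0,10,1],[0,0,0,10,1]]'
```

```text
time: 19.05
eef_pos: [0.4687, -0.1006, 0.0707]
tool_rot: [3.14, -0.0, 1.321]
ft_force: [-2.8, -0.2, 8.8]
grip_width: 0.0543
grip_force: 64.6
```

```bash
python3 -m jog '[[0,0,0,4,1],[0,0,0,8,1],[0,0,0,10,1],[0,0,0,10,1]]'
```

```text
time: 19.55
eef_pos: [0.4684, -0.1005, 0.0694]
tool_rot: [-3.141, 0.0, 1.147]
ft_force: [-0.7, 0.2, -0.7]
grip_width: 0.0544
grip_force: 63.8
```

The vertical force has vanished, so the keyways are in line. I'll lower.

```bash
python3 -m jog '[[0,0,0.002,0,1],[0,0,0.004,0,1],[0,0,0.006,0,1],[0,0,0.008,0,1],[0,0,0.008,0,1]]'
```

```text
time: 20.18
eef_pos: [0.4685, -0.1005, 0.0614]
tool_rot: [-3.141, 0.0, 1.147]
ft_force: [0.7, 0.3, -1.0]
grip_width: 0.0548
grip_force: 64.0
```

```bash
python3 -m jog '[[0,0,0.002,0,1],[0,0,0.004,0,1],[0,0,0.006,0,1],[0,0,0.008,0,1],[0,0,0.008,0,1],[0,0,0.008,0,1]]'
```

```text
time: 20.92
eef_pos: [0.4686, -0.1005, 0.0552]
tool_rot: [3.14, -0.0, 1.147]
ft_force: [-5.5, 1.7, 13.2]
grip_width: 0.0547
grip_force: 65.2
```

```bash
python3 -m jog '[[0,0,0.0005,0,1],[0,0,0.001,0,1],[0,0,0.001,0,1],[0,0,0.001,0,1]]'
```

```text
time: 21.42
eef_pos: [0.4687, -0.1006, 0.0551]
tool_rot: [3.14, -0.001, 1.146]
ft_force: [-8.9, 0.8, 20.5]
grip_width: 0.0538
grip_force: 65.8
```

```bash
python3 -m jog '[[0,0,0.0005,0,1],[0,0,0.001,0,1],[0,0,0.001,0,1],[0,0,0.001,0,1]]'
```

```text
time: 21.92
eef_pos: [0.4688, -0.1005, 0.0551]
tool_rot: [3.139, -0.001, 1.147]
ft_force: [-12.5, 2.9, 28.6]
grip_width: 0.0542
grip_force: 66.4
```

```bash
python3 -m jog '[[-0.0004,-0.0009,0,0,1],[-0.0004,-0.0009,0,0,1],[-0.0004,-0.0009,0,0,1],[-0.0004,-0.0009,0,0,1]]'
python3 - <<'E'
from h import *
for _ in range(2):
    s=sense();print(s['eef_pos'],s['tool_rot'],s['ft_force'],s['wrist_torque'])
S=avg('side',6);T=avg('top',6)
cv2.imwrite('pics/fin.png',np.hstack([cv2.resize((255*(S['image']/255.)**.6).astype(np.uint8)[205:255,235:285],(400,400),interpolation=2),cv2.resize((255*(S['image']/255.)**.6).astype(np.uint8)[120:300,180:360],(400,400),interpolation=2)]))
c=find(S,'side','collar');print(c)
for z in(.065,.068,.071,.113):print(z,(w2p(S,[.469,-.0997-.024,z])-[235,205])*8)
E
```

```text
time: 22.42
eef_pos: [0.4688, -0.1005, 0.0551]
tool_rot: [3.138, -0.002, 1.147]
ft_force: [-8.2, 1.9, 25.3]
grip_width: 0.0543
grip_force: 66.1
[ 0.46875218 -0.10053586  0.0550565 ] [ 3.13752022e+00 -1.55381811e-03  1.14659586e+00] [-8.21525218  1.94878802 25.26265077] [0.71758027 1.87238592 0.02240476]
[ 0.46875218 -0.10053586  0.0550565 ] [ 3.13752022e+00 -1.55381811e-03  1.14659586e+00] [-8.21525218  1.94878802 25.26265077] [0.71758027 1.87238592 0.02240476]
[([0.467, -0.112, 0.108], 0.65), ([0.77, 0.184, 0.042], 0.61), ([0.786, 0.293, 0.038], 0.47)]
0.065 [[229.23144472 253.09302465]]
0.068 [[228.44832844 245.6698532 ]]
0.071 [[227.66281295 238.22164297]]
0.113 [[216.40827827 131.2532981 ]]
```

View pics/fin.png

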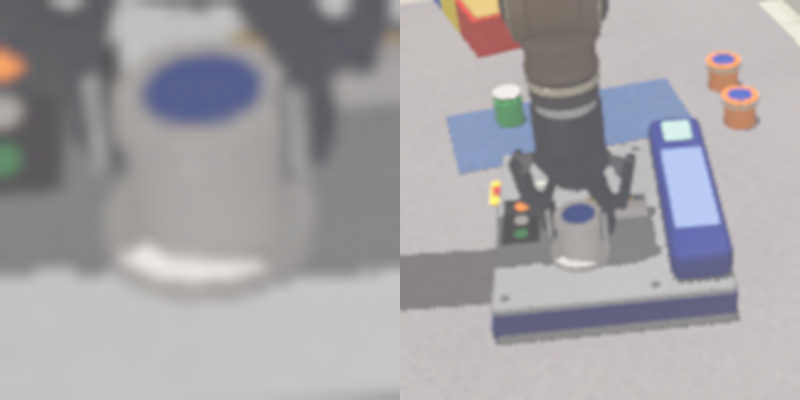

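The collar sits at crop (205,180) with its skirt flush on the shoulder and no brass gap. It is at a hard stop with 25 N, more than the 13 N spring. I'll hand in.

```bash
python3 -c "
from bench import *
print(finish_job())"
```

```text
the job is handed in; nothing more can be done
None
```

I handed the job in at about 23 s, with the lock ring's pointer in line with the red mark within about 3° and the collar keyed over the pin and held down on the seat with about 25 N; the tin, screwdriver and brush were not touched.

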